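# Stack the keyed specimen tray on its stand

## Task

Put the blue specimen tray away: stack it on the dark round stand so that the wide notch in its rim drops over the stand's yellow key and the tray sits fully home and level. Lower it into place rather than dropping it, let go of it, and leave the red tray, which does not fit this key, where it is.

Things in the scene. Friction and masses are not known exactly. Their poses are not given: they have to be found in the camera images.
- blue_tray: Loose round tray, 0.4 kg: blue rim hoop 114 mm outside, 98 inside, z 0 to 24; deck z 14 to 19, hollow below. Origin: centre of underside, z up. Blue upright grip tab in the middle, 36 mm along x, 16 thick along y (pinch across y), top at z 80. Three fixed specimen pucks beside it, tops z 36: keep fingertips above z 40. A 30 mm wide notch cuts the whole rim on the -x side.
- notch (a point): Centre of the blue tray's notch at underside level, 53 mm from the tray's origin along its -x; axes as the tray's
- stand: Fixed stand. Origin: centre of underside, z up. Dark plate 136 mm across, top z 12, bears the rim: seated tray origin is 12 mm above the stand's, same axis. Pale coned boss, 90 mm wide, top z 24, fits the tray's hollow with 4 mm play all round. Yellow key on the -x side, 14 wide, 55 to 65 mm out, crest z 35; the notch has 8 mm play each side. Home when tray yaw equals stand yaw within 8 degrees.
- red_tray: Loose tray of the same shape and size as the blue one, but with red rim and grip and only a narrow slot, about 10 mm wide, in the rim: not to be used. Origin: centre of its underside. The equipment round the trays is solid: the tall hardness tester's front face stands at x 0.53 m, y 0.02 to 0.24 m, so swing past it close to the base (x below 0.4 m).

How it is judged:
At the end, for the whole second after the job is handed in: The blue tray rests level (within about 3 degrees) and still on the stand, its centre within 10 mm of the stand's axis, its underside within 4 mm of the seated height (12 mm above the bench), and its notch over the yellow key (within 15 mm sideways) (horizontal distance between blue_tray and stand below 0.01 m and z of blue_tray in the frame of stand between 0.008 and 0.016 m and x of notch in the frame of stand below -0.04 m and y of notch in the frame of stand between -0.015 and 0.015 m and angle between blue_tray's own z axis and vertical below 0.06 rad and linear speed of blue_tray below 0.02 m/s); the robot touches nothing.
It fails at once if the blue tray is let go in the air, more than 30 mm above its seat (z of blue_tray in the frame of stand above 0.042 m and contact force between blue_tray and the fingers below 0.1 N).
It fails at once if the red tray is moved by more than 30 mm (distance of red_tray from where it was at the start of the episode above 0.03 m).
It also fails if it takes over 40 s, if anything falls off the work surface, if the arm or the gripper's body presses on something with over 40 N, if the wrist force passes 120 N, or if a joint passes its speed limit or range.

## Robot

A 7-joint arm with a two-finger parallel gripper is mounted at the origin on a cart in front of the work surface, level with it; the furniture and walls round the work are solid. World frame = base frame: x ahead of the robot, y to its left, z up, the work surface at z = 0. Lengths are in m, angles in rad, forces in N, time in s.
With the tool pointing down it reaches from about 0.425 to 0.875 m from the base axis. Payload 4.7 kg.
Tool frame: the origin (TCP) lies midway between the tips of the shut fingers; the grasp point (between the pads) lies ctrl.grasp_offset behind it (ctrl.grasp_offset is the distance from the TCP to the grasp point, in m); z points along the fingers, y is the line along which they close (so a half turn about z gives the same grasp; the last joint's range is limited). The gripper opens to 87 mm and grips with 3 to 60 N. Pads are 19 mm wide; open, the fingers measure 117 mm over their backs; the gripper's body (75 mm by 190 mm) begins 51 mm behind the grasp point.
Start: joints at [1.248, 0.321, -0.07, 1.45, 0.023, 1.371, -0.057], TCP at [0.215, -0.614, 0.223] pointing down, gripper open.
Joint ranges: [-2.86, 2.86], [-0.3, 2.09], [-1.38, 1.24], [0.06, 2.45], [-1.56, 4.7], [0.09, 2.05], [-2.69, 2.69]. Speed limits (rad/s): [2.57, 2.57, 3.14, 3.14, 3.14, 3.14, 3.14].

## Interface

Orientations are given as a rotation vector (axis times angle).
In Python, from bench import ctrl gives the robot as it stands. The module is installed in compiled form; this text tells all that it offers.
- The arm moves only by the tool jog_arm, never from a script. Its argument "moves" is one flat list of numbers, 7 for each row, row after row: the shift along the tool's x, y, z in units of 30 cm (1.0 is 30 cm), then the turn, a rotation vector about the tool's x, y, z in units of 60 degrees (1.0 is 60 degrees), then the gripper's target within -1 to 1 (fully open at 1, half-way at 0, shut at -1). In form: [x, y, z, wx, wy, wz, fingers, x, y, z, wx, wy, wz, fingers, ...]. A call has exactly 8 rows; each row is the pose to reach, as a shift and turn from the pose commanded when the call began, along the tool's axes at that moment; what a row does not reach only later rows make up. A row lasts 1/8 s, in which the tool goes at most 62.5 mm and 10.7 degrees, less where a joint would pass 70% of its speed; a pose out of reach is approached as far as the arm can. A call with a number of a shift or a turn outside -1 to 1 is refused whole. A call with a gripper value outside its range is refused whole. The fingers move at their own pace and stop on an object; "newtons" is the grip in N (left out, the last holds). Time passes only in rows, so rows that repeat a pose let the fingers close, or fill a call up. It gives the time, the measured TCP pose, the force, the opening and the grip force at its end, in the units of the state.
- ctrl.get_state(): the state, without advancing time (a new reading comes with each control period).
- ctrl.get_image(name): name is "scene" or "top"; returns a dict with "pixels" (384x512x3 uint8, red, green, blue), "fx", "fy", "cx", "cy" (pixels), "dist" ([k1, k2, p1, p2, k3] as OpenCV has them; the pictures are not rectified), "xyz" and "rotation" of the camera in the world. Camera axes: x right, y up, looking along -z (the intrinsics and any distortion apply to the point x, -y, -z); pixel columns grow to the right and rows downward; lengths in m; the calibration is good to about 2 mm. A picture is of the moment at which its call begins. There is no depth.
- ctrl.close_job(): hands the job in; it is judged then, once.
The state is a dict: "time": time; "joint_positions": joint angles; "qd": joint speeds; "joint_torque": joint torques, N m; "position": TCP position; "tool_rot": TCP orientation; "ft_force": force on the tool from outside, world axes, zero at the start; "torque": the same for the moment, N m; "grip_width": opening from 0.0 (shut) to 1.0 (fully open); "grip_force": force on a finger pad.
Only numpy, scipy, OpenCV 4.12 (cv2) and the standard library are available. Lean on these libraries where they do the work, as an engineer would, in place of code of your own. Each camera call takes 0.05 s, during which the arm holds its last target. There are 200 camera calls.

## Working session

There is one attempt and no reset: what is moved stays moved. The work goes in short steps, Python scripts to look and compute and a tool call to move; the robot and the scene stay as the last step left them, time stands still between calls to the robot, and variables do not carry over. Pictures are saved under pics/ and viewed, at most 10 in all, crops included, and the job is handed in when it is done.

Besides the shell and the picture viewer there is one more tool, called after "Call:" as name(argument=value, ...) on one line, values as JSON. jog_arm: Moves the arm, as the interface text tells. Its arguments: {"type":"object","properties":{"moves":{"type":"array"},"newtons":{"type":"number"}},"required":["moves"]}

```bash
mkdir -p pics; cat > h.py <<'E'
import numpy as np, cv2
from scipy.spatial.transform import Rotation as R
from bench import ctrl
def rot(im):
    r=np.array(im["rotation"],float)
    return r if r.shape==(3,3) else R.from_rotvec(r).as_matrix()
def K(im): return np.array([[im["fx"],0,im["cx"]],[0,im["fy"],im["cy"]],[0,0,1]])
def px2w(im,uv,z):
    p=cv2.undistortPoints(np.array(uv,float).reshape(-1,1,2),K(im),np.array(im["dist"],float)).reshape(-1,2)
    d=np.c_[p[:,0],-p[:,1],-np.ones(len(p))]@rot(im).T
    o=np.array(im["xyz"]); return o+d*((z-o[2])/d[:,2])[:,None]
def w2px(im,P):
    c=(np.array(P,float)-im["xyz"])@rot(im)*[1,-1,-1]
    return cv2.projectPoints(c,np.zeros(3),np.zeros(3),K(im),np.array(im["dist"],float))[0].reshape(-1,2)
E
python3 - <<'E'
from h import *
for n in("scene","top"):
    im=ctrl.get_image(n); cv2.imwrite(f"pics/{n}0.png",im["pixels"][:,:,::-1])
    print(n,{k:im[k] for k in im if k!="pixels"})
print(ctrl.get_state(),ctrl.grasp_offset)
E
```

```text
scene {'fx': 478.44995176006887, 'fy': 478.44995176006887, 'cx': 256.0093490296374, 'cy': 182.49967080485123, 'dist': array([-0.15514515,  0.        ,  0.        ,  0.        ,  0.        ]), 'xyz': array([0.0923297 , 0.33338789, 0.68652698]), 'rotation': array([ 0.29107553, -0.79687332, -2.31288737])}
top {'fx': 364.0223467653333, 'fy': 364.0223467653333, 'cx': 251.87588119979682, 'cy': 191.41540113356697, 'dist': array([-0.10685867,  0.        ,  0.        ,  0.        ,  0.        ]), 'xyz': array([ 0.29671528, -0.06869635,  0.87268887]), 'rotation': array([ 0.14009884, -0.12337244, -1.54329453])}
{'time': 0.1, 'joint_positions': array([ 1.24811614,  0.32173861, -0.0700553 ,  1.45155207,  0.02263428,
        1.37078689, -0.05690804]), 'qd': array([-1.12899530e-03, -1.16713668e-03,  8.63769668e-04, -3.80133826e-03,
       -1.93922237e-04, -5.17169683e-05,  1.55210322e-03]), 'joint_torque': array([-5.71538076e-04, -4.92572308e+01, -4.05845381e-01, -3.13397634e+01,
       -6.41590334e-02,  3.94975394e-02,  6.41150928e-05]), 'position': array([ 0.21455597, -0.61304924,  0.22157779]), 'tool_rot': array([-3.09553394e+00, -5.26238521e-01,  6.55470413e-04]), 'ft_force': array([-0.63587056,  0.14895878, -1.16374503]), 'torque': array([ 0.0454802 ,  0.02065384, -0.0193852 ]), 'grip_force': 0.0, 'grip_width': 0.9979660581498021} 0.0187
```

View pics/top0.png

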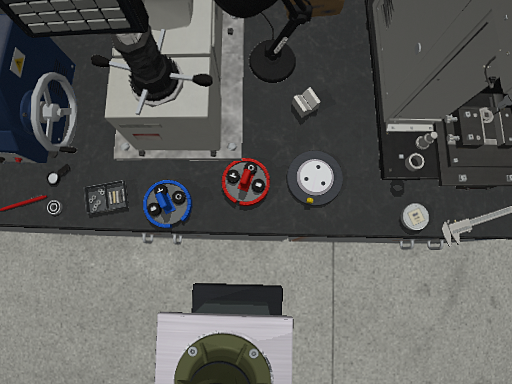

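View pics/scene0.png

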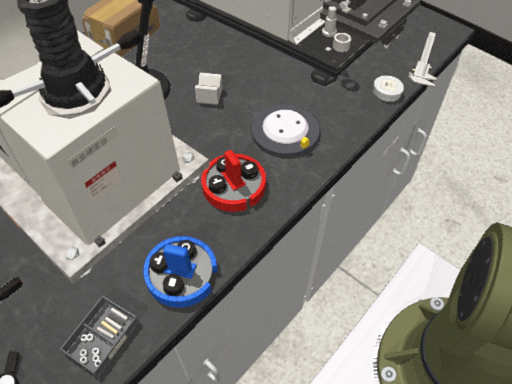

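The top view shows blue at (167,204), red at (246,182), the stand at (315,178) and its key at (310,201). Next I segment these and zoom in to find the notch.

```bash
python3 - <<'E'
from h import *
im=ctrl.get_image("top"); p=im["pixels"]; s=ctrl.get_image("scene")
a=cv2.resize(p[170:240,130:205],None,fx=6,fy=6,interpolation=cv2.INTER_CUBIC)
b=cv2.resize(s["pixels"][225:315,135:225],(420,420),interpolation=cv2.INTER_CUBIC)
a=cv2.resize(a,(420,392)); c=np.zeros((420,840,3),np.uint8); c[:392,:420]=a; c[:,420:]=b
cv2.imwrite("pics/z.png",cv2.resize(c[:,:,::-1],(800,400)))
def mask(im,lo,hi,smin=130,vmin=50):
    h=cv2.cvtColor(im["pixels"],cv2.COLOR_RGB2HSV); return ((h[...,0]>=lo)&(h[...,0]<=hi)&(h[...,1]>smin)&(h[...,2]>vmin))
def pts(m,x0,x1,y0,y1):
    v,u=np.nonzero(m); k=(u>x0)&(u<x1)&(v>y0)&(v<y1); return np.c_[u[k],v[k]].astype(float)
for n,i,box in(("top",im,(130,205,170,240)),("scene",s,(135,225,225,315))):
    u=pts(mask(i,100,130),*box)
    h=cv2.convexHull(u.astype(np.float32)).reshape(-1,2)
    w=px2w(i,h,0.024)[:,:2]; (cx,cy),r=cv2.minEnclosingCircle(w.astype(np.float32)); 
    print(n,"blue",cx,cy,r)
    # rim occupancy at z=.024, r=53
    t=np.radians(np.arange(0,360,6)); q=w2px(i,np.c_[cx+.053*np.cos(t),cy+.053*np.sin(t),0*t+.024]).round().astype(int)
    m=mask(i,100,130); print("".join("#" if m[y,x] else "." for x,y in q))
for n,i,kb,sb in(("top",im,(295,325,190,210),(290,340,150,205)),("scene",s,(290,320,130,155),(255,312,105,150))):
    k=pts(mask(i,20,35),*kb); print("key",n,len(k),px2w(i,k.mean(0),.033))
    h=cv2.cvtColor(i["pixels"],cv2.COLOR_RGB2HSV); w=pts((h[...,2]>170)&(h[...,1]<60),*sb)
    w=cv2.convexHull(w.astype(np.float32)).reshape(-1,2); x=px2w(i,w,.024)[:,:2]; print("boss",n,cv2.minEnclosingCircle(x.astype(np.float32)),cv2.fitEllipse(x.astype(np.float32)))
r=pts(mask(im,0,6)|mask(im,174,180),215,275,150,210); print("red",cv2.minEnclosingCircle(px2w(im,r,.024)[:,:2].astype(np.float32)))
E
```

```text
top blue 0.40714898705482483 0.1427961140871048 0.05949663370847702
#################################....#######################
scene blue 0.40471357107162476 0.1493382304906845 0.06250493973493576
##.##############################....#############..########
key top 33 [[ 0.42151866 -0.1927955   0.033     ]]
boss top ((0.4804326295852661, -0.20745766162872314), 0.043634749948978424) ((0.48337364196777344, -0.20956000685691833), (0.07789246737957001, 0.08591798692941666), 151.23184204101562)
key scene 77 [[ 0.41841144 -0.1832884   0.033     ]]
boss scene ((0.4769286513328552, -0.20112617313861847), 0.04614383354783058) ((0.4781530499458313, -0.20037990808486938), (0.0865449532866478, 0.09125933051109314), 32.64509963989258)
red ((0.46503522992134094, -0.042100753635168076), 0.05848059430718422)
```

View pics/z.png

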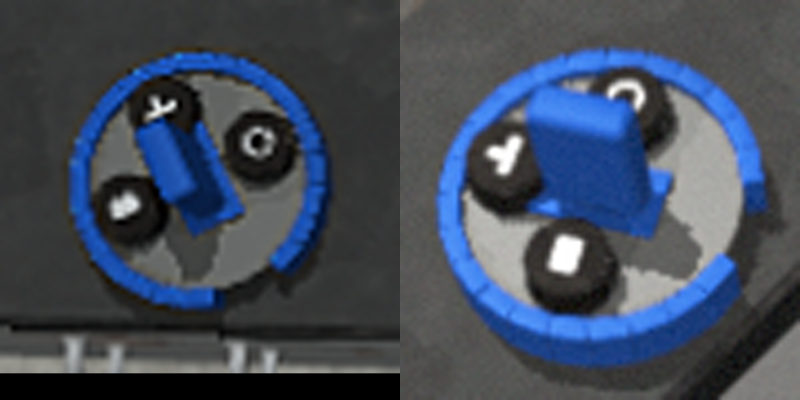

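Both views show the notch at the lower right of the blue tray, around world bearing 207°. The centres from the two cameras disagree by a few mm, so I'll fit the full silhouettes.

```bash
cat > fit.py <<'E'
from h import *
from scipy.optimize import minimize
T=np.linspace(0,2*np.pi,60)
def circ(x,y,r,z): return np.c_[x+r*np.cos(T),y+r*np.sin(T),0*T+z]
def hsv(im): return cv2.cvtColor(im["pixels"],cv2.COLOR_RGB2HSV)
def crop(m,b):
    o=np.zeros(m.shape,np.uint8); o[b[2]:b[3],b[0]:b[1]]=m[b[2]:b[3],b[0]:b[1]]; return o
def fill(im,P,S=8):
    h=cv2.convexHull(w2px(im,P).astype(np.float32)).reshape(-1,2)
    m=np.zeros((384,512),np.uint8); return cv2.fillPoly(m,[np.round(h*16).astype(np.int32)],1,shift=4)
def hullmask(m):
    v,u=np.nonzero(m); return cv2.fillPoly(np.zeros_like(m),[cv2.convexHull(np.c_[u,v].astype(np.int32))],1)
def fit(ims,ms,model,x0):
    hs=[hullmask(m) for m in ms]
    f=lambda x:sum((fill(i,model(x))!=h).sum()/h.sum() for i,h in zip(ims,hs))
    r=minimize(f,x0,method="Nelder-Mead",options=dict(initial_simplex=np.array([x0]+[np.add(x0,d) for d in .006*np.eye(len(x0))])))
    return r.x.round(4),round(r.fun,3)
E
python3 - <<'E'
from fit import *
t,s=ctrl.get_image("top"),ctrl.get_image("scene")
blue=lambda i:(lambda h:(h[...,0]>=100)&(h[...,0]<=130)&(h[...,1]>130)&(h[...,2]>50))(hsv(i))
mt,ms=crop(blue(t),(130,205,170,240)),crop(blue(s),(135,225,225,315))
mod=lambda x:np.r_[circ(x[0],x[1],.057,0),circ(x[0],x[1],.057,.024)]
for n,a in(("both",([t,s],[mt,ms])),("top",([t],[mt])),("sc",([s],[ms]))): 
    c,f=fit(*a,mod,[.406,.146]); print("blue",n,c,f)
c,_=fit([t,s],[mt,ms],mod,[.406,.146])
for i,m in((t,mt),(s,ms)):
    d=np.arange(150,270); q=[w2px(i,np.c_[c[0]+r*np.cos(np.radians(d)),c[1]+r*np.sin(np.radians(d)),0*d+.0235]).round().astype(int) for r in(.051,.053,.055)]
    print([ (lambda g:(g.min(),g.max(),g.mean()))(d[m[k[:,1],k[:,0]]==0]) for k in q])
wh=lambda i:(lambda h:(h[...,2]>110)&(h[...,1]<70))(hsv(i))
wt,ws=crop(wh(t),(290,340,150,200)),crop(wh(s),(255,312,105,146))
bm=lambda x:np.r_[circ(x[0],x[1],.045,.012),circ(x[0],x[1],x[2],.024)]
for n,a in(("both",([t,s],[wt,ws])),("top",([t],[wt])),("sc",([s],[ws]))): print("boss",n,fit(*a,bm,[.479,-.204,.042]))
ye=lambda i:(lambda h:(h[...,0]>=18)&(h[...,0]<=36)&(h[...,1]>120)&(h[...,2]>60))(hsv(i))
yt,ys=crop(ye(t),(295,325,190,210)),crop(ye(s),(290,320,130,158))
sc,_=fit([t,s],[wt,ws],bm,[.479,-.204,.042])
def km(x):
    a=np.array([[X,Y,Z] for X in(-.055,-.065) for Y in(-.007,.007) for Z in(.012,.035)]); M=R.from_euler('z',x[2]*20).as_matrix()
    return a@M.T+[x[0],x[1],0]
for n,a in(("both",([t,s],[yt,ys])),("top",([t],[yt])),("sc",([s],[ys]))): 
    best=min((fit(*a,lambda x:km([sc[0],sc[1],x[0]]),[y])for y in(-.02,-.015,-.01,-.005)),key=lambda r:r[1]); print("yaw",n,np.degrees(best[0]*20),best[1])
E
```

```text
blue both [0.4086 0.1455] 0.041
blue top [0.4084 0.1449] 0.024
blue sc [0.4089 0.1459] 0.013
[(np.int64(196), np.int64(269), np.float64(219.94736842105263)), (np.int64(197), np.int64(224), np.float64(210.5)), (np.int64(198), np.int64(222), np.float64(210.0))]
[(np.int64(193), np.int64(220), np.float64(206.5)), (np.int64(192), np.int64(211), np.float64(201.5)), (np.int64(192), np.int64(211), np.float64(201.5))]
boss both (array([ 0.4835, -0.2085,  0.0382]), np.float64(0.078))
boss top (array([ 0.4829, -0.2088,  0.0408]), np.float64(0.039))
boss sc (array([ 0.484 , -0.2073,  0.0392]), np.float64(0.03))
yaw both [-14.32394488] 0.961
yaw top [-14.32394488] 0.514
yaw sc [-13.86557864] 0.4
```

```bash
cat > plan.py <<'E'
from h import *
import sys
def plan(*wps):  # wps: (x,y,z,yawdeg of tool x)
    s=ctrl.get_state(); Rc=R.from_rotvec(s["tool_rot"]); p=s["position"]
    X=Rc.as_matrix()[:,0]; print("t",round(s["time"],2),"pos",p.round(4),"yaw",np.degrees(np.arctan2(X[1],X[0])).round(2),"F",s["ft_force"].round(1),"grip",round(s["grip_width"],3),round(s["grip_force"],1),"q",s["joint_positions"].round(2))
    for x,y,z,yaw in wps:
        Rt=R.from_euler("z",yaw,degrees=True)*R.from_euler("x",180,degrees=True)
        d=Rc.inv().apply(np.array([x,y,z])-p)/.3; w=(Rc.inv()*Rt).as_rotvec()/np.radians(60)
        print(d.round(3).tolist(),w.round(3).tolist())
if __name__=="__main__": plan(*[tuple(map(float,a.split(","))) for a in sys.argv[1:]])
E
python3 plan.py .37,-.25,.24,24
```

```text
t 0.3 pos [ 0.2147 -0.6133  0.2222] yaw 19.3 F [-1.  -0.8 -0.5] grip 1.001 0.0 q [ 1.25  0.32 -0.07  1.45  0.02  1.37 -0.06]
[0.889, -0.972, -0.059] [-0.001, 0.0, -0.078]
```

Call:
jog_arm(moves=[0.11,-0.12,-0.01,0,0,-0.01,1,0.22,-0.24,-0.02,0,0,-0.02,1,0.34,-0.37,-0.03,0,0,-0.03,1,0.46,-0.5,-0.04,0,0,-0.04,1,0.58,-0.63,-0.05,0,0,-0.05,1,0.7,-0.76,-0.06,0,0,-0.06,1,0.8,-0.88,-0.06,0,0,-0.07,1,0.89,-0.97,-0.06,0,0,-0.08,1], newtons=30)

```text
time: 1.3
position: [0.3712, -0.2487, 0.2409]
tool_rot: [3.071, 0.658, 0.0]
ft_force: [0.3, 0.4, -0.4]
grip_width: 0.998
grip_force: 0.0
```

```bash
python3 plan.py .44,-.03,.24,26 .4086,.1455,.24,28
```

```text
t 1.3 pos [ 0.3712 -0.2487  0.2409] yaw 24.19 F [ 0.3  0.4 -0.4] grip 0.998 0.0 q [ 0.94 -0.12 -0.37  1.88 -0.04  1.36 -0.57]
[0.508, -0.571, 0.002] [0.001, 0.0, -0.03]
[0.652, -1.147, 0.002] [0.001, 0.0, -0.064]
```

Call:
jog_arm(moves=[0.11,-0.12,0,0,0,0,1,0.23,-0.26,0,0,0,-0.01,1,0.35,-0.4,0,0,0,-0.02,1,0.45,-0.52,0,0,0,-0.03,1,0.52,-0.64,0,0,0,-0.04,1,0.56,-0.78,0,0,0,-0.05,1,0.6,-0.9,0,0,0,-0.06,1,0.62,-1.0,0,0,0,-0.06,1])

```text
time: 2.3
position: [0.4176, 0.101, 0.2407]
tool_rot: [3.049, 0.754, 0.001]
ft_force: [1.4, -0.5, -0.2]
grip_width: 1.0
grip_force: 0.0
```

```bash
python3 plan.py .4086,.1455,.24,28 .4086,.1455,.10,28
```

```text
t 2.3 pos [0.4176 0.101  0.2407] yaw 27.8 F [ 1.4 -0.5 -0.2] grip 1.0 0.0 q [ 0.64 -0.2  -0.82  1.91 -0.15  1.37 -1.22]
[0.043, -0.145, 0.002] [0.001, -0.0, -0.003]
[0.043, -0.145, 0.469] [0.001, -0.0, -0.003]
```

Call:
jog_arm(moves=[0.02,-0.08,0,0,0,0,1,0.04,-0.145,0.04,0,0,0,1,0.04,-0.145,0.14,0,0,0,1,0.04,-0.145,0.24,0,0,0,1,0.04,-0.145,0.34,0,0,0,1,0.04,-0.145,0.42,0,0,0,1,0.04,-0.145,0.47,0,0,0,1,0.04,-0.145,0.47,0,0,0,1])

```text
time: 3.3
position: [0.4077, 0.1432, 0.0989]
tool_rot: [-3.05, -0.752, 0.003]
ft_force: [0.3, 0.8, -0.1]
grip_width: 1.0
grip_force: 0.0
```

```bash
python3 plan.py .4086,.1455,.05,28; python3 - <<'E'
from h import *
s=ctrl.get_image("scene"); b=s["pixels"][190:330,110:260].copy()
cv2.imwrite("pics/g1.png",cv2.resize(b[:,:,::-1],None,fx=4,fy=4,interpolation=cv2.INTER_CUBIC))
E
```

```text
t 3.3 pos [0.4077 0.1432 0.0989] yaw 27.72 F [ 0.3  0.8 -0.1] grip 1.0 0.0 q [ 0.6  -0.01 -0.98  2.09 -0.01  1.06 -1.46]
[0.007, -0.005, 0.163] [-0.001, 0.001, -0.005]
```

View pics/g1.png

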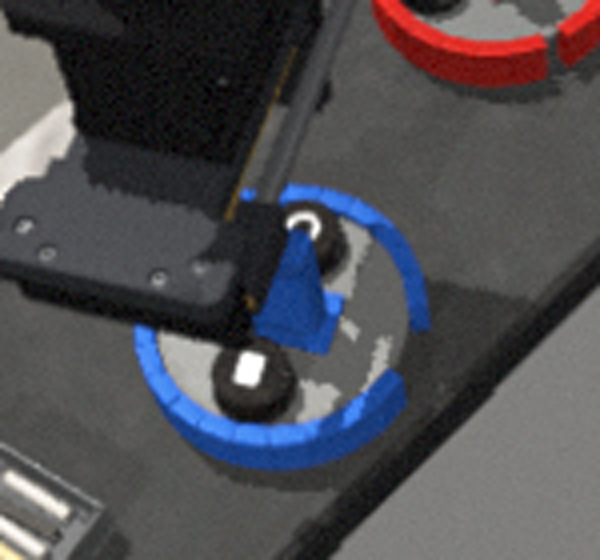

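The picture shows the open fingers at (250,320) and (270,210), straddling the blue tab at (295,290) and aligned with it. I'll descend to z 0.05 and close.

Call:
jog_arm(moves=[0.005,-0.005,0.04,0,0,0,1,0.005,-0.005,0.09,0,0,0,1,0.005,-0.005,0.13,0,0,0,1,0.005,-0.005,0.163,0,0,0,1,0.005,-0.005,0.163,0,0,0,0.3,0.005,-0.005,0.163,0,0,0,-0.3,0.005,-0.005,0.163,0,0,0,-1,0.005,-0.005,0.163,0,0,0,-1], newtons=30)

```text
time: 4.35
position: [0.4093, 0.1453, 0.051]
tool_rot: [3.05, 0.752, 0.001]
ft_force: [0.3, -0.5, -0.8]
grip_width: 0.633
grip_force: 0.0
```

Call:
jog_arm(moves=[0,0,0,0,0,0,-1,0,0,0,0,0,0,-1,0,0,-0.02,0,0,0,-1,0,0,-0.06,0,0,0,-1,0,0,-0.12,0,0,0,-1,0,0,-0.18,0,0,0,-1,0,0,-0.24,0,0,0,-1,0,0,-0.24,0,0,0,-1])

```text
time: 5.35
position: [0.4098, 0.1454, 0.1238]
tool_rot: [3.049, 0.751, 0.004]
ft_force: [0.5, -0.0, -4.1]
grip_width: 0.181
grip_force: 30.0
```

```bash
python3 plan.py .4086,.1455,.22,28 .44,-.03,.22,10; python3 - <<'E'
from h import *
s=ctrl.get_image("scene"); b=s["pixels"][130:330,60:260].copy()
cv2.imwrite("pics/g2.png",cv2.resize(b[:,:,::-1],None,fx=3,fy=3,interpolation=cv2.INTER_CUBIC))
E
```

```text
t 5.35 pos [0.4098 0.1454 0.1238] yaw 27.68 F [ 0.5 -0.  -4.1] grip 0.181 30.0 q [ 0.62 -0.06 -0.98  2.06 -0.05  1.12 -1.43]
[-0.003, -0.002, -0.321] [0.002, -0.002, -0.005]
[-0.182, 0.565, -0.32] [0.002, -0.002, 0.295]
```

View pics/g2.png

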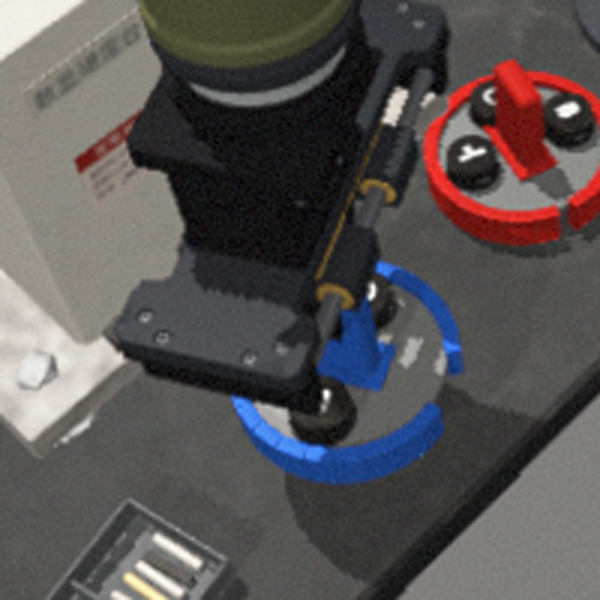

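Picture: tray lifted and hanging level in the grip, notch still facing the robot/right side. I'll raise it and carry it past the tester.

Call:
jog_arm(moves=[0,0,-0.08,0,0,0,-1,0,0,-0.18,0,0,0,-1,0,0.03,-0.26,0,0,0.02,-1,-0.02,0.12,-0.31,0,0,0.06,-1,-0.06,0.22,-0.32,0,0,0.12,-1,-0.1,0.34,-0.32,0,0,0.18,-1,-0.14,0.46,-0.32,0,0,0.24,-1,-0.18,0.56,-0.32,0,0,0.3,-1])

```text
time: 6.4
position: [0.4386, -0.03, 0.2175]
tool_rot: [-3.13, -0.261, 0.003]
ft_force: [0.8, 0.3, -3.4]
grip_width: 0.181
grip_force: 30.0
```

```bash
python3 plan.py .4835,-.2085,.22,-14
```

```text
t 6.4 pos [ 0.4386 -0.03    0.2175] yaw 9.52 F [ 0.8  0.3 -3.4] grip 0.181 30.0 q [ 0.8  -0.13 -0.72  1.92 -0.09  1.32 -1.3 ]
[0.049, 0.611, -0.009] [-0.0, 0.002, 0.392]
```

Call:
jog_arm(moves=[0,0.09,0,0,0,0.06,-1,0,0.2,0,0,0,0.12,-1,0,0.32,0,0,0,0.2,-1,0.02,0.44,0,0,0,0.28,-1,0.04,0.54,0,0,0,0.35,-1,0.05,0.61,0,0,0,0.39,-1,0.05,0.61,0,0,0,0.39,-1,0.05,0.61,0,0,0,0.39,-1])

```text
time: 7.4
position: [0.4848, -0.2053, 0.2185]
tool_rot: [-3.118, 0.372, 0.001]
ft_force: [0.1, 1.0, -3.9]
grip_width: 0.18
grip_force: 30.0
```

```bash
python3 plan.py .4835,-.2085,.11,-14
```

```text
t 7.4 pos [ 0.4848 -0.2053  0.2185] yaw -13.62 F [ 0.1  1.  -3.9] grip 0.18 30.0 q [ 0.92  0.1  -0.6   1.74  0.06  1.32 -1.5 ]
[-0.001, 0.012, 0.362] [-0.001, 0.001, 0.006]
```

Call:
jog_arm(moves=[0,0.01,0.05,0,0,0,-1,0,0.01,0.12,0,0,0,-1,0,0.01,0.2,0,0,0,-1,0,0.01,0.27,0,0,0,-1,0,0.01,0.33,0,0,0,-1,0,0.01,0.36,0,0,0,-1,0,0.01,0.36,0,0,0,-1,0,0.01,0.36,0,0,0,-1])

```text
time: 8.4
position: [0.4848, -0.2096, 0.1114]
tool_rot: [3.119, -0.375, 0.002]
ft_force: [0.0, 0.5, -3.6]
grip_width: 0.182
grip_force: 30.0
```

```bash
python3 plan.py .4835,-.2085,.075,-14; python3 - <<'E'
from fit import *
S=ctrl.get_state(); x,y,z=S["position"]; u=z-.051
t,s=ctrl.get_image("top"),ctrl.get_image("scene")
out=[]
for i in(t,s):
    h=hsv(i); q=w2px(i,circ(x,y,.085,u+.012)); a,b=np.floor(q.min(0)).astype(int),np.ceil(q.max(0)).astype(int)
    m=crop((h[...,0]>=100)&(h[...,0]<=130)&(h[...,1]>130)&(h[...,2]>50),(a[0],b[0],a[1],b[1]))
    print(m.sum(),fit([i],[m],lambda p:np.r_[circ(p[0],p[1],.057,u),circ(p[0],p[1],.057,u+.024)],[x,y]))
    v=i["pixels"].copy(); P=w2px(i,circ(x,y,.057,u+.024)); cv2.polylines(v,[P.round().astype(np.int32)],True,(255,0,255),1)
    w=v[max(a[1]-20,0):b[1]+25,a[0]-20:b[0]+20]; out.append(cv2.resize(w,(400,int(400*w.shape[0]/w.shape[1]))))
H=max(o.shape[0] for o in out); c=np.zeros((H,800,3),np.uint8)
for k,o in enumerate(out): c[:o.shape[0],400*k:400*k+400]=o
cv2.imwrite("pics/p1.png",c[:,:,::-1])
E
```

```text
t 8.4 pos [ 0.4848 -0.2096  0.1114] yaw -13.7 F [ 0.   0.5 -3.6] grip 0.182 30.0 q [ 0.9   0.19 -0.6   1.87  0.12  1.11 -1.55]
[-0.005, -0.003, 0.121] [0.0, -0.001, 0.005]
322 (array([ 0.4789, -0.198 ]), np.float64(0.977))
1298 (array([ 0.4783, -0.1975]), np.float64(0.071))
```

View pics/p1.png

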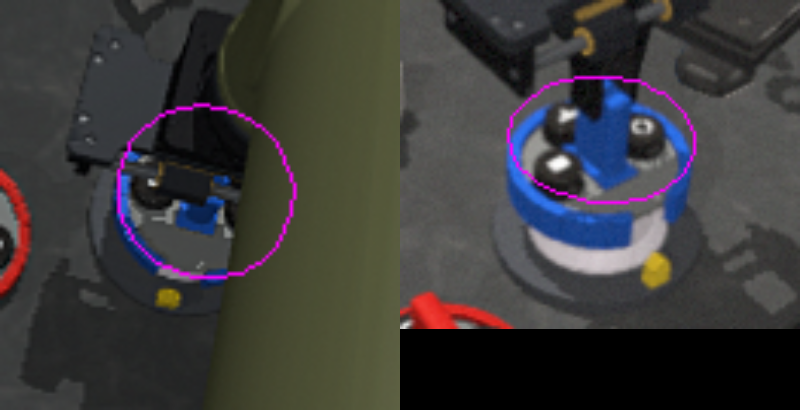

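The right-hand crop shows the tray about 12 px lower than the predicted circle, so it is either lower or tilted in the grip. I'll fit height and pitch, and project the tab corners.

```bash
python3 - <<'E'
from fit import *
S=ctrl.get_state(); x,y,z=S["position"]
s=ctrl.get_image("scene"); h=hsv(s)
q=w2px(s,circ(x,y,.085,.06)); a,b=np.floor(q.min(0)).astype(int),np.ceil(q.max(0)).astype(int)
m=crop((h[...,0]>=100)&(h[...,0]<=130)&(h[...,1]>130)&(h[...,2]>50),(a[0],b[0],a[1],b[1]))
H=hullmask(m); yaw=-13.7
X0=np.r_[circ(0,0,.057,0),circ(0,0,.057,.024),[[.018,-.008,.08],[-.018,-.008,.08],[-.018,.008,.08],[.018,.008,.08]]]
def mod(p): # along tool x shift, u, pitch, roll
    M=R.from_euler("ZYX",[yaw,p[2]*1000,p[3]*1000],degrees=True)
    piv=np.array([0,0,.06]); return M.apply(X0-piv+[p[0],0,0])+[x,y,p[1]+.06]
f=lambda p:(fill(s,mod(p))!=H).sum()/H.sum()
for fix,name in(((1,1,0,0),"shift,u"),((0,1,0,0),"u"),((0,0,1,0),"pitch"),((1,1,1,0),"s,u,p"),((0,1,1,1),"u,p,r"),((1,1,1,1),"all")):
    k=np.array(fix,bool); best=None
    for u0 in(.06,.048):
        g=lambda v:f(np.where(k,np.put_along_axis if 0 else _e(v),[0,z-.051,0,0]))
        def _e(v): e=np.zeros(4); e[k]=v; return e
        v0=np.array([0,u0,0,0])[k]; r=minimize(g,v0,method="Nelder-Mead",options=dict(initial_simplex=np.array([v0]+[v0+d for d in .005*np.eye(k.sum())])))
        if best is None or r.fun<best.fun: best=r
    print(name,(best.x*1000).round(1),round(best.fun,3))
v=s["pixels"][a[1]-15:b[1]+25,a[0]-15:b[0]+15]; cv2.imwrite("pics/p2.png",cv2.resize(v[:,:,::-1],None,fx=5,fy=5,interpolation=cv2.INTER_CUBIC)); print(v.shape)
E
```

```text
shift,u [ 1.2 43.8] 0.058
u [43.1] 0.066
pitch [3.1] 0.323
s,u,p [ 4.  42.9  2.9] 0.051
u,p,r [45.5  1.7  2.1] 0.054
all [ 1.9 44.   1.9  0.7] 0.053
(102, 120, 3)
```

View pics/p2.png

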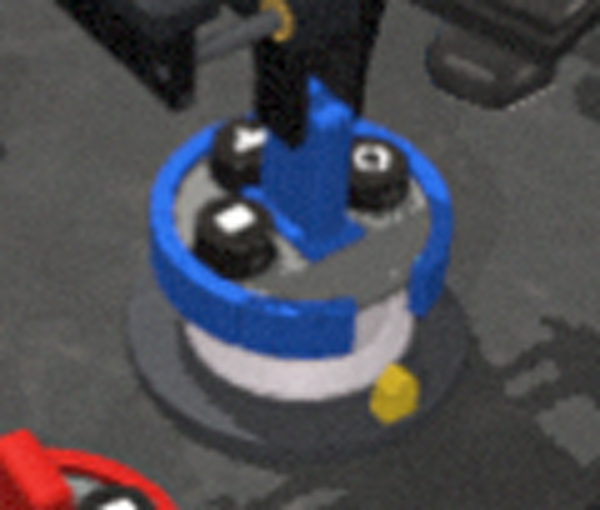

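The fit says the tray hangs about 16 mm lower in the grip than I planned, because the fingers finished closing during the lift. It is level and steady, and the notch at (384,312) is above the key at (393,393). The seated TCP height should therefore be about 0.079, and I'll lower slowly.

Call:
jog_arm(moves=[-0.005,-0.003,0.02,0,0,0,-1,-0.005,-0.003,0.04,0,0,0,-1,-0.005,-0.003,0.055,0,0,0,-1,-0.005,-0.003,0.067,0,0,0,-1,-0.005,-0.003,0.078,0,0,0,-1,-0.005,-0.003,0.088,0,0,0,-1,-0.005,-0.003,0.095,0,0,0,-1,-0.005,-0.003,0.095,0,0,0,-1])

```text
time: 9.55
position: [0.4828, -0.2081, 0.082]
tool_rot: [-3.119, 0.375, 0.0]
ft_force: [-0.4, 0.0, -4.2]
grip_width: 0.178
grip_force: 30.0
```

```bash
python3 plan.py .4835,-.2085,.078,-14
```

```text
t 9.55 pos [ 0.4828 -0.2081  0.082 ] yaw -13.7 F [-0.4  0.  -4.2] grip 0.178 30.0 q [ 0.89  0.22 -0.59  1.9   0.14  1.05 -1.57]
[0.003, 0.001, 0.013] [-0.0, 0.0, 0.005]
```

Still carrying freely. I'll lower further in 1 mm steps until contact.

Call:
jog_arm(moves=[0,0,0.003,0,0,0,-1,0,0,0.006,0,0,0,-1,0,0,0.009,0,0,0,-1,0,0,0.012,0,0,0,-1,0,0,0.015,0,0,0,-1,0,0,0.018,0,0,0,-1,0,0,0.02,0,0,0,-1,0,0,0.02,0,0,0,-1])

```text
time: 10.55
position: [0.483, -0.208, 0.0794]
tool_rot: [3.118, -0.374, -0.001]
ft_force: [-9.6, 4.7, 19.8]
grip_width: 0.183
grip_force: 30.0
```

```bash
cat > chk.py <<'E'
from fit import *
import sys
x,y=.4835,-.2085
s=ctrl.get_image("scene"); h=hsv(s)
q=w2px(s,circ(x,y,.085,.03)); a,b=np.floor(q.min(0)).astype(int),np.ceil(q.max(0)).astype(int)
m=crop((h[...,0]>=100)&(h[...,0]<=130)&(h[...,1]>130)&(h[...,2]>50),(a[0],b[0],a[1],b[1]))
H=hullmask(m); yaw=-13.7
X0=np.r_[circ(0,0,.057,0),circ(0,0,.057,.024),[[.018,-.008,.08],[-.018,-.008,.08],[-.018,.008,.08],[.018,.008,.08]]]
def mod(p): return R.from_euler("ZYX",[yaw,p[3]*1000,p[4]*1000],degrees=True).apply(X0)+[x+p[0],y+p[1],p[2]]
f=lambda p:(fill(s,mod(p))!=H).sum()/H.sum()
for k in([2],[0,1],[0,1,2],[2,3,4]):
    def g(v):
        p=np.array([0,0,.012,0,0]); p[k]=v; return f(p)
    v0=np.array([0,0,.012,0,0])[k]; r=minimize(g,v0,method="Nelder-Mead",options=dict(initial_simplex=np.array([v0]+[v0+d for d in .004*np.eye(len(k))])))
    print(k,(r.x*1000).round(1),round(r.fun,3))
print("seated",f([0,0,.012,0,0]))
v=s["pixels"][a[1]-15:b[1]+15,a[0]-15:b[0]+15]; cv2.imwrite(sys.argv[1],cv2.resize(v[:,:,::-1],None,fx=5,fy=5,interpolation=cv2.INTER_CUBIC))
E
python3 chk.py pics/c1.png
```

```text
[2] [10.6] 0.048
[0, 1] [-0.5  1.5] 0.047
[0, 1, 2] [-0.   0.9 12.1] 0.051
[2, 3, 4] [10.3 -0.7  2.1] 0.042
seated 0.05666400638467677
```

View pics/c1.png

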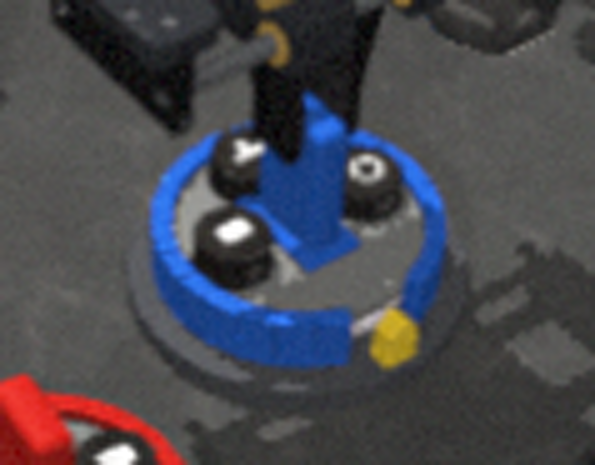

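The picture shows the rim down on the plate and the yellow key (393,338) inside the notch; the fit agrees with seated. I'll ease the pressure, open and rise.

Call:
jog_arm(moves=[0,0,-0.004,0,0,0,-1,0,0,-0.007,0,0,0,-1,0,0,-0.007,0,0,0,0,0,0,-0.007,0,0,0,0.6,0,0,-0.007,0,0,0,1,0,0,-0.007,0,0,0,1,0,0,-0.007,0,0,0,1,0,0,-0.007,0,0,0,1])

```text
time: 11.6
position: [0.4829, -0.2081, 0.0782]
tool_rot: [3.119, -0.375, -0.0]
ft_force: [0.6, -0.5, -0.1]
grip_width: 0.775
grip_force: 0.0
```

Call:
jog_arm(moves=[0,0,0,0,0,0,1,0,0,-0.04,0,0,0,1,0,0,-0.1,0,0,0,1,0,0,-0.18,0,0,0,1,0,0,-0.26,0,0,0,1,0,0,-0.34,0,0,0,1,0,0,-0.4,0,0,0,1,0,0,-0.4,0,0,0,1])

```text
time: 12.6
position: [0.484, -0.2085, 0.2003]
tool_rot: [3.117, -0.375, 0.005]
ft_force: [0.4, -0.7, 0.8]
grip_width: 1.001
grip_force: 0.0
```

```bash
python3 plan.py; python3 chk.py pics/c2.png
```

```text
t 12.6 pos [ 0.484  -0.2085  0.2003] yaw -13.7 F [ 0.4 -0.7  0.8] grip 1.001 0.0 q [ 0.93  0.11 -0.6   1.77  0.06  1.28 -1.5 ]
[2] [11.5] 0.037
[0, 1] [0.1 0.8] 0.033
[0, 1, 2] [-0.2  0.7 12.4] 0.038
[2, 3, 4] [10.   3.7 -1. ] 0.028
seated 0.03927729772191673
```

View pics/c2.png

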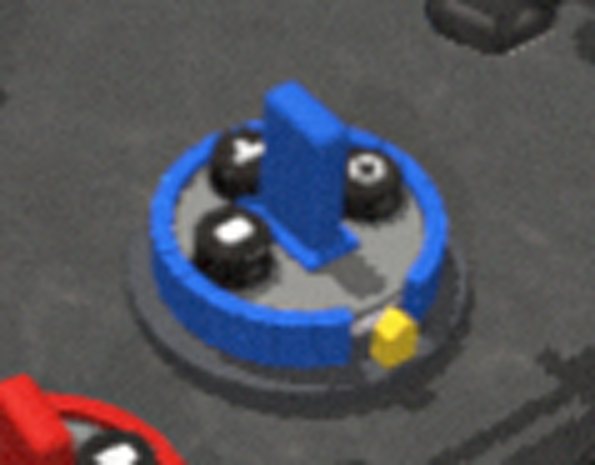

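The tray sits flat on the plate with the key at (393,338) in the notch, and the gripper is clear. I'll hand it in.

```bash
python3 -c "
from bench import ctrl
print(ctrl.close_job())"
```

```text
the job is handed in; nothing more can be done
None
```

The blue tray is seated on the stand with its notch over the yellow key, released with the gripper clear; the red tray was never touched, and I handed the job in at about 13 s (no verdict was returned).

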